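# Hold the butt-weld coupon square for the dial indicator

## Robot

A 7-joint arm with a two-finger parallel gripper is mounted at the origin on the work surface. World frame = base frame: x ahead of the robot, y to its left, z up, the work surface at z = 0. Lengths are in m, angles in rad, forces in N, time in s.
With the tool pointing down it reaches from about 0.4 to 0.875 m from the base axis. Payload 4.4 kg.
Tool frame: the origin (TCP) lies between the finger pads; the fingertips stand 8 mm ahead of it and the grasp point (between the pads) lies 11 mm behind it (env.tip_extent is the distance from the TCP to the fingertips, in m); z points along the fingers, y is the direction in which the jaws open and shut (so a half turn about z gives the same grasp; the last joint's range is limited). The gripper opens to 85 mm and grips with 20 to 120 N. Pads are 22 mm wide; open, the fingers measure 114 mm over their backs; the gripper's body (76 mm by 85 mm) begins 54 mm behind the grasp point. The pads swing forward as they close: fully open they stand 13 mm farther back than shut.
Start: joints at [-0.066, 0.628, 0.038, 1.517, -0.027, 0.996, -0.02], TCP at [0.65, 0, 0.239] pointing down, gripper open.
Joint ranges: [-3.06, 3.06], [-0.37, 2.12], [-1.25, 1.32], [0.18, 2.47], [-1.1, 4.24], [0.23, 1.98], [-2.94, 2.94]. Speed limits (rad/s): [2.57, 2.57, 3.14, 3.14, 3.14, 3.14, 3.14].

## Interface

Orientations are given as a rotation vector (axis times angle).
In Python, from bench import readout, camera, workorder, silhouettes, mark_of, env gives the robot as it stands.
- The arm moves only by the tool step_arm, never from a script. Its argument "deltas" is a list of rows, each a list of 5 numbers: the shift along the tool's x, y, z as a fraction of full scale, then the turn about the tool's z as a fraction of full scale, then the closure, from -1 (fully open) to 1 (shut). A call has 1 to 5 rows; each row is the pose to reach, as a shift and turn from the pose commanded when the call began, along the tool's axes at that moment, turning the shorter way round; what a row does not reach only later rows make up. Full scale, the value 1, is 0.6 m for a shift and pi rad for a turn. A row lasts 1/8 s, in which the tool goes at most 62.5 mm and 10.7 degrees, less where a joint would pass 70% of its speed; a pose out of reach is approached as far as the arm can. A call with a number of a shift or a turn outside -1 to 1 is refused whole. A call with a gripper value outside its range is refused whole. The fingers move at their own pace and stop on an object; "force" is the grip in N (left out, the last holds). Time passes only in rows, so rows that repeat a pose let the fingers close. It gives the time, the measured TCP pose, the force and the opening at its end, in the units of the state.
- readout.state(): the state, without advancing time (a new reading comes with each control period).
- camera(name): name is "scene" or "side" or "wrist"; returns a dict with "frame" (480x640x3 uint8, blue, green, red), "z_map" (480x640 float32, m along the optical axis (not along the pixel's ray), 0 where there is no reading), "fov_y" (degrees; the focal length in pixels is half the picture's height over the tangent of half this angle, whatever the lens; pixels are square), "cx", "cy" (the principal point, pixels), "R" (3x3) and "t" (3): a world point X has camera coordinates R X + t. Camera axes: x right, y down, z forward; pixel columns grow to the right and rows downward; lengths in m; the calibration is good to about 2 mm. A picture is of the moment at which its call begins.
- workorder.close_job(): hands the job in, once; it reports no verdict.
Trained networks look in a picture, given as the dict that the camera call returned (one of the last four; its "shot" number tells which), for a name from the list of things; names that differ only in an ending like _2 or _b are one class to them, and where a whole thing is asked for, a point or a joint stands for the part that bears it (a point fixed in the world has none). Each returns a list of dicts, best first, with "score" (0 to 1); they miss things now and then, are a little off and sometimes report something else, mostly with a low value. They report only what shows in the picture. A call takes as long as a camera call. They do not tell look-alikes from the thing itself.
- silhouettes(target, picture): "pixels" (480x640 bool, what is visible of it) and "rect" ([left, top, width, height] in pixels, round what is visible of it).
- mark_of(target, picture): "xy" ([column, row] in pixels: a listed point, or the origin of a listed thing).
The state is a dict: "time_s": time; "joints": joint angles; "qd": joint speeds; "tau": joint torques, N m; "position": TCP position; "orientation": TCP orientation; "contact_force": force on the tool from outside, world axes, zero at the start; "ft_torque": the same for the moment, N m; "width": finger opening in m.
Only numpy, scipy, OpenCV 4.12 (cv2) and the standard library are available. Lean on these libraries where they do the work, as an engineer would, in place of code of your own. Each camera call takes 0.05 s, during which the arm holds its last target.

## Task

On the steel inspection plate, find the flat butt-welded coupon (a flat plate with one weld bead across the middle of its top) and slide it over the plate, without lifting it, into the corner between fence and stop block, its long side flush along the fence and its end up against the stop. Then hold it there for the indicator reading by pushing it firmly, but without forcing it, slantwise against the fence and down on the plate at once: the program finishes while still pushing. Leave the other coupons and tools on the plate where they lie.

Things in the scene. Friction and masses are not known exactly. Their poses are not given: they have to be found in the camera images.
- coupon_c (a point): The butt-weld coupon: loose flat dark steel plate 60 (its x) by 100 (its y, long side) by 12 mm thick, about 0.56 kg, lying on the inspection plate. A rippled weld bead 12 mm wide runs across the middle of its top along x, 3 mm proud; underside and sides are plain. This point is its centre, 6 mm above the plate's upper face; z is up. Half a turn makes no difference.
- plate: The inspection plate: bright ground steel fixed on the desk, 420 (x) by 600 (y) by 12 mm. Origin at the centre of its underside on the desk, so its upper face is at z = 0.012. Its x points to the fence, its y runs along the fence, to the robot's left. The coupons lie in a row 160 mm apart on the half nearer the robot; the 160 mm before the fence holds only the stop, gauge and stick.
- fence_face (a point): The fence: a plain aluminium bar 420 mm long (y), 20 mm thick, 30 mm high, fixed on the plate, parallel to the plate's y, with four screw heads on top. This point is on its working face, which looks to -x (towards the robot), at mid length and 6 mm above the plate's upper face. Axes as those of the plate. Fixed, rigid.
- stop_face (a point): The stop block: steel with a dark saddle, clamped over the fence anywhere along it, rigid; stands out 50 mm from the fence's face towards the robot, 30 mm wide along the fence, 44 mm high. This point is the centre of its working face, which looks to +y (left), 25 mm in front of the fence's face and 6 mm above the plate. The coupon belongs on its +y side. Axes as the plate's.
- tee_c (a point): Bystander: a T-joint coupon, loose, base 60 mm (x) by 90 mm (y) by 8 mm with an upright web along its middle (along y), 8 mm thick, 50 mm high in all. This point is the centre of its base, 4 mm above the plate. It shares the row with the other coupons, in any order.
- lap_c (a point): Bystander: a lap-joint coupon, loose, two 60 by 60 by 8 mm plates overlapping in steps, 60 mm (x) by 96 mm (y) by 16 mm in all. This point is its middle, 8 mm above the plate. In the same row.
- weldgauge: Bystander: a small flat steel weld gauge with a pivoting pointer, 60 by 45 by 8 mm, loose, near the left end of the plate. Origin on its underside.
- soapstone: Bystander: a flat white marking stick in a metal holder, 110 (x) by 16 by 8 mm, loose, near the right end of the plate. Origin on its underside.
- indicator: A dial indicator on a magnetic stand, fixed behind the fence (on its far side) at the left end of the plate: base 50 by 60 by 55 mm, post 230 mm high, cross arm along y, the dial about 70 mm to the right (-y) of the post at 150 mm height; nothing of it reaches over the fence. Origin under the middle of its base.
Mind the look-alikes: they are no part of the job. What is shaped like the part that bears coupon_c but pink or white is not meant.

How it is judged:
By the outcome, as a careful person would: the job done as asked, in the order asked, and still so for the second after the job is handed in, while the arm keeps its last pose, push and grip.
It also fails if it takes over 51 s, if anything falls off the work surface, if the arm or the gripper's body presses on something with over 40 N, if the wrist force passes 120 N, or if a joint passes its speed limit or range.

## Working session

There is one attempt and no reset: what is moved stays moved. The work goes in short steps, Python scripts to look and compute and a tool call to move; the robot and the scene stay as the last step left them, time stands still between calls to the robot, and variables do not carry over. Pictures are saved under pics/ and viewed, and the job is handed in when it is done.

Besides the shell and the picture viewer there is one more tool, called after "Request:" in YAML: its name, and indented under it one key for each argument. step_arm: Moves the arm, as the interface text tells. Its arguments: {"type":"object","properties":{"deltas":{"type":"array","items":{"type":"array","items":{"type":"number","minimum":-1,"maximum":1}}},"force":{"type":"number"}},"required":["deltas"]}

```bash
ls; mkdir -p pics
cat > h.py <<'E'
import numpy as np, cv2
from bench import readout, camera, workorder, silhouettes, mark_of, env
def K(p):
    f=240/np.tan(np.radians(p["fov_y"])/2); return f,p["cx"],p["cy"]
def ray_at_z(p,u,v,z):
    f,cx,cy=K(p);R=np.array(p["R"]);t=np.array(p["t"])
    d=R.T@np.array([(u-cx)/f,(v-cy)/f,1]);o=-R.T@t
    return o+d*(z-o[2])/d[2]
def cloud(p):
    f,cx,cy=K(p);R=np.array(p["R"]);t=np.array(p["t"]);z=p["z_map"].astype(float)
    v,u=np.mgrid[:480,:640]
    c=np.stack([(u-cx)/f*z,(v-cy)/f*z,z],-1)
    w=(c-t)@R; w[z<=0]=np.nan
    return w
def proj(p,X):
    f,cx,cy=K(p);c=np.array(p["R"])@np.array(X)+np.array(p["t"])
    return [cx+f*c[0]/c[2],cy+f*c[1]/c[2]]
E
python3 - <<'E'
from h import *
s=readout.state();print({k:np.round(v,3) for k,v in s.items()}, env.tip_extent)
for n in ["scene","wrist","side"]:
    p=camera(n);cv2.imwrite(f"pics/a_{n}.png",p["frame"]);R=np.array(p["R"]);print(n,p["fov_y"],-R.T@p["t"])
    for nm in ["coupon_c","tee_c","lap_c","stop_face","fence_face","plate"]:
        m=mark_of(nm,p)
        for k in m[:3]: 
            z=.012 if nm!="plate" else 0
            z={"coupon_c":.018,"tee_c":.016,"lap_c":.02,"stop_face":.018,"fence_face":.018,"plate":0}[nm]
            print(nm,round(k["score"],2),np.round(k["xy"]),np.round(ray_at_z(p,*k["xy"],z),4))
E
```

```text
pics
{'time_s': np.float64(0.0), 'joints': array([-0.066,  0.629,  0.038,  1.518, -0.027,  0.996, -0.02 ]), 'qd': array([-0.   , -0.001, -0.001,  0.   , -0.001,  0.002,  0.   ]), 'tau': array([-1.0000e-03, -5.6341e+01,  1.2260e+00, -1.9345e+01,  1.1000e-02,
        1.1000e-02, -0.0000e+00]), 'position': array([0.649, 0.   , 0.238]), 'orientation': array([-2.220e+00, -2.221e+00,  2.000e-03]), 'contact_force': array([-0.33 , -0.332,  0.056]), 'ft_torque': array([-0.014,  0.018, -0.067]), 'width': np.float64(0.086)} 0.008
scene 55.61586703576778 [1.11419241 0.46200438 0.59005396]
coupon_c 0.98 [282. 235.] [ 0.4792 -0.1868  0.018 ]
coupon_c 0.81 [288. 177.] [ 0.2387 -0.3942  0.018 ]
coupon_c 0.56 [332. 206.] [ 0.2971 -0.1834  0.018 ]
tee_c 0.74 [328. 265.] [ 0.5016 -0.0298  0.016 ]
tee_c 0.33 [301. 289.] [ 0.5997 -0.0222  0.016 ]
lap_c 0.58 [398. 292.] [0.4895 0.1358 0.02  ]
stop_face 0.8 [226. 279.] [ 0.6734 -0.1603  0.018 ]
fence_face 0.95 [258. 315.] [ 0.7077 -0.0327  0.018 ]
plate 0.69 [303. 287.] [ 0.5775 -0.0369  0.    ]
wrist 58.83152077808987 [0.64976835 0.08537314 0.37333832]
co
[... 162 characters left out ...]
 360.] [ 0.6803 -0.1641  0.018 ]
stop_face 0.42 [387. 238.] [ 0.7093 -0.0369  0.018 ]
plate 0.75 [260. 223.] [ 0.5956 -0.0291  0.    ]
side 53.475871763965564 [-0.11619223 -0.66018068  0.52611952]
coupon_c 0.73 [360. 433.] [ 0.2098 -0.4014  0.018 ]
coupon_c 0.59 [363. 284.] [ 0.4733 -0.1857  0.018 ]
coupon_c 0.57 [298. 342.] [ 0.2758 -0.2161  0.018 ]
tee_c 0.63 [312. 253.] [ 0.4945 -0.0269  0.016 ]
lap_c 0.66 [343. 240.] [ 0.5745 -0.045   0.02  ]
lap_c 0.63 [258. 232.] [0.4733 0.1256 0.02  ]
stop_face 0.68 [413. 240.] [ 0.6813 -0.1566  0.018 ]
fence_face 0.63 [378. 221.] [ 0.7046 -0.0398  0.018 ]
plate 0.9 [342. 240.] [ 0.6009 -0.0197  0.    ]
plate 0.19 [375. 221.] [ 0.7293 -0.0138  0.    ]
```

View pics/a_scene.png

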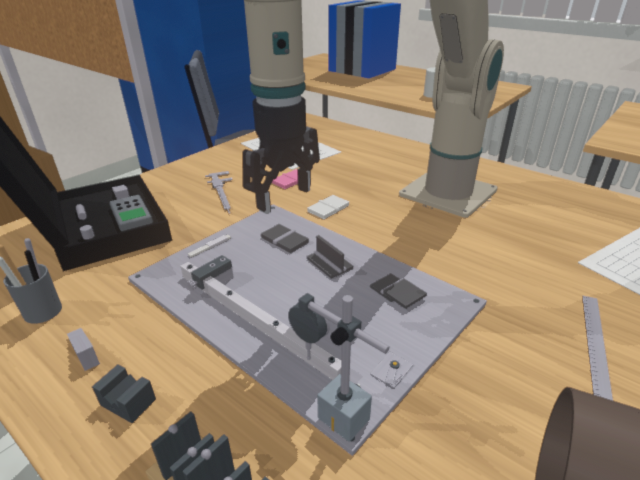

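View pics/a_wrist.png

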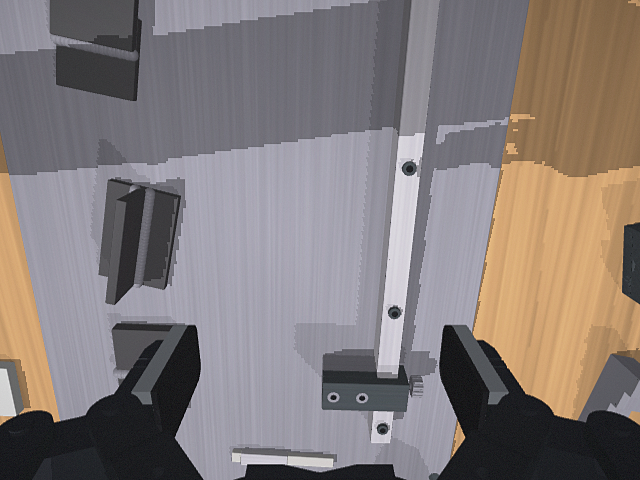

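View pics/a_side.png

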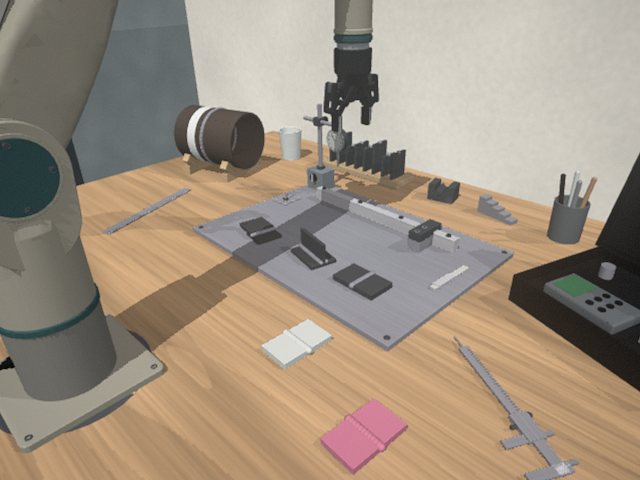

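The scene picture shows the butt-weld coupon at about (285,238), the tee at (330,258), the lap coupon at (398,290) and the stop at (212,270). The pink and white look-alikes lie off the plate. The wrist view has the coupon partly hidden by a finger at about (150,350). Next I measure the geometry from depth.

```bash
cat >> h.py <<'E'
def top(p,nm,zlo,zhi,near=None,r=.1):
    w=cloud(p);out=[]
    for k in silhouettes(nm,p)[:4]:
        m=k["pixels"]&(w[...,2]>zlo)&(w[...,2]<zhi)
        pts=w[m]
        if len(pts)<30: continue
        c=np.median(pts,0)
        if near is not None and np.hypot(*(c[:2]-near))>r: continue
        out.append((k["score"],pts))
    return out
def rect(pts):
    (c,s,a)=cv2.minAreaRect((pts[:,:2]*1000).astype(np.float32)); return np.round(c,1),np.round(s,1),round(a,2)
E
python3 - <<'E'
from h import *
for n in ["scene","side"]:
    p=camera(n);w=cloud(p)
    for k in silhouettes("plate",p)[:1]:
        pts=w[k["pixels"]];pts=pts[(pts[:,2]>.005)&(pts[:,2]<.016)];print(n,"plate",rect(pts),np.median(pts[:,2]))
    for nm,near in [("coupon_c",(.475,-.187)),("tee_c",(.495,-.03)),("lap_c",(.48,.13))]:
        for s,pts in top(p,nm,.015,.08,near,.08): 
            t=pts[(pts[:,2]>.020)&(pts[:,2]<.032)];print(n,nm,round(s,2),len(pts),rect(t),np.round(np.percentile(pts[:,2],[10,50,95]),4))
    # fence top region
    reg=w.reshape(-1,3);reg=reg[~np.isnan(reg[:,0])]
    f=reg[(abs(reg[:,2]-.042)<.003)&(reg[:,0]>.64)&(reg[:,0]<.8)&(abs(reg[:,1])<.28)]
    print("fence top",len(f),rect(f), f.min(0),f.max(0))
    f2=f[(f[:,1]>-.12)&(f[:,1]<.06)]
    for y in np.arange(-.12,.18,.03):
        q=f[abs(f[:,1]-y)<.006]
        if len(q): print(round(y,2),np.round(np.percentile(q[:,0],[2,98]),4),len(q))
    st=reg[(abs(reg[:,2]-.056)<.004)&(reg[:,0]>.6)&(reg[:,0]<.8)&(reg[:,1]<-.1)&(reg[:,1]>-.25)]
    print("stop top",len(st),rect(st))
E
```

```text
scene plate (array([592.9, -31.7]), array([603.3, 423.4]), 88.16) 0.011773539292570561
scene coupon_c 0.8 732 (array([ 484.8, -177.8]), array([102.7,  67.3]), 87.68) [0.0196 0.0236 0.026 ]
scene tee_c 0.85 962 (array([492.8, -35.7]), array([92.4, 58.1]), 75.92) [0.0188 0.0257 0.0615]
scene lap_c 0.94 1062 (array([484.5, 130.8]), array([96.6, 62.5]), 77.94) [0.0193 0.0269 0.0292]
fence top 1722 (array([722.5,   6.4]), array([504. ,  95.7]), 83.29) [ 0.65442605 -0.24529806  0.03900117] [0.79945934 0.25298877 0.04497923]
-0.12 [0.7062 0.7256] 44
-0.09 [0.707  0.7265] 51
-0.06 [0.7077 0.7273] 52
-0.03 [0.7087 0.7292] 50
0.0 [0.7097 0.7295] 54
0.03 [0.7121 0.7305] 51
0.06 [0.7127 0.7314] 62
0.09 [0.7195 0.733 ] 45
0.12 [0.7146 0.7336] 68
0.15 [0.7151 0.7349] 59
stop top 407 (array([ 693.7, -178. ]), array([33.4, 78.6]), 89.71)
side plate (array([591.4, -27.8]), array([605.5, 425.1]), 88.27) 0.013035125847232407
side coupon_c 0.69 1134 (array([ 479.4, -176.2]), array([102.2,  68.2]), 88.61) [0.02   0.0248 0.0271]
side tee_c 0.68 917 (array([487.9, -35.9]), array([94.4, 61.3]), 75.27) [0.0196 0.026  0.0628]
side lap_c 0.75 671 (array([480.4, 131.5]), array([98.3, 63.1]), 78.64) [0.0193 0.0267 0.0303]
fence top 826 (array([723.4,   5.7]), array([498.3,  96.6]), 82.01) [ 0.649813   -0.24341127  0.03901286] [0.79846728 0.25281364 0.04499844]
-0.12 [0.7005 0.7238] 28
-0.09 [0.7022 0.7241] 21
-0.06 [0.7039 0.7234] 26
-0.03 [0.7047 0.7234] 22
0.0 [0.7053 0.7257] 21
0.03 [0.7064 0.7264] 17
0.06 [0.7085 0.7274] 22
0.09 [0.708  0.7279] 19
0.12 [0.7099 0.7274] 15
0.15 [0.7115 0.7291] 16
stop top 299 (array([ 689.3, -176.4]), array([32.6, 80.9]), 87.41)
```

Request:
step_arm:
  deltas:
    - [-0.295,-0.15,0,-0.5,-1]
    - [-0.295,-0.15,0,-0.5,-1]
    - [-0.295,-0.15,0,-0.5,-1]
    - [-0.295,-0.15,0,-0.5,-1]
    - [-0.295,-0.15,0,-0.5,-1]

```text
time_s: 2.17
position: [0.5591, -0.1794, 0.2395]
orientation: [0.975, 2.986, -0.001]
contact_force: [0.7, 0.7, -0.3]
width: 0.0853
```

Request:
step_arm:
  deltas:
    - [0,0,0,-0.2,-1]
    - [0,0,0,-0.2,-1]
    - [0,0,0,-0.2,-1]
    - [0,0,0,-0.2,-1]
    - [0,0,0,-0.2,-1]

```text
time_s: 2.8
position: [0.56, -0.1772, 0.2393]
orientation: [0.01, 3.141, 0.0]
contact_force: [-0.7, 0.9, -0.2]
width: 0.0855
```

```bash
cat > m.py <<'E'
from h import *
import sys
p=camera("wrist");cv2.imwrite(f"pics/{sys.argv[1]}.png",p["frame"]);w=cloud(p)
np.savez("w.npz",w=w)
print(-np.array(p["R"]).T@p["t"])
for s,pts in top(p,"coupon_c",.015,.035,(.482,-.177),.06): 
    t=pts[(pts[:,2]>.0205)];print(round(s,2),len(pts),rect(t),np.round(np.percentile(pts[:,2],[10,50,95]),4))
    b=t[(t[:,2]>.0255)]; print("bead",len(b),rect(b), b.mean(0))
E
python3 m.py b_wrist
```

```text
[ 0.47479647 -0.17633957  0.37354349]
0.72 10440 (array([ 481.7, -176.8]), array([100. ,  69.5]), 87.67) [0.0227 0.0237 0.0259]
bead 742 (array([ 481.3, -179.7]), array([92.9, 66.3]), 82.37) [ 0.48113079 -0.17707918  0.0263417 ]
```

View pics/b_wrist.png

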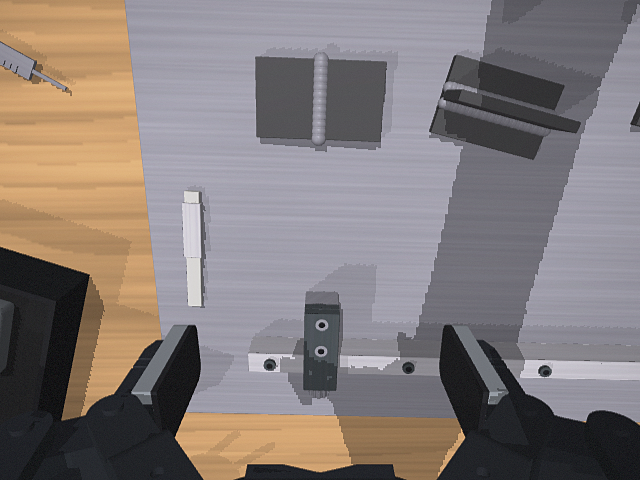

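Run:
```python
from h import *
p=camera("wrist")
def g(u,v,z): return ray_at_z(p,u,v,z)[:2]*1000
c=[g(*q,.024) for q in [(256,57),(387,62),(380,148),(257,137)]]
print(np.round(c,1), np.mean(c,0)); 
for i in range(4):
    d=c[(i+1)%4]-c[i]; print(np.hypot(*d),np.degrees(np.arctan2(d[1],d[0])))
print("bead",g(320,55,.027),g(319,142,.027))
print("stop top +y edge",g(339,293,.056),g(337,388,.056),"-y",g(306,293,.056))
w=cloud(p).reshape(-1,3);w=w[~np.isnan(w[:,0])]
f=w[(abs(w[:,2]-.042)<.002)&(w[:,0]>.65)]
for y in np.arange(-.14,.02,.02):
    q=f[abs(f[:,1]-y)<.004]
    if len(q): print(round(y,2),np.round(np.percentile(q[:,0],[1,99]),4),len(q))
st=w[(abs(w[:,2]-.056)<.003)&(w[:,0]>.6)&(w[:,1]<-.1)]
print(rect(st))
for x in (.66,.67,.68,.69,.7):
    q=st[abs(st[:,0]-x)<.003]; 
    if len(q): print(x,np.percentile(q[:,1],[1,99]))
# coupon edge fit by depth >.021 near
t=w[(w[:,2]>.0205)&(w[:,2]<.026)&(w[:,0]<.53)&(w[:,0]>.43)&(w[:,1]<-.115)]
print(rect(t))
```

```text
[[ 450.4 -224.4]
 [ 454.6 -125.2]
 [ 518.9 -127.9]
 [ 509.5 -226.9]] [ 483.32093397 -176.09639995]
99.34419749479142 87.57983048007237
64.35789618618212 -2.4453878035546026
99.47712538341558 -95.40839158766595
59.17208615104155 177.55466201326072
bead [ 449.53717981 -175.97878915] [ 513.42985416 -177.20025308]
stop top +y edge [ 632.71588165 -161.48890887] [ 727.44911004 -162.51999824] -y [ 632.53804064 -188.76643515]
-0.14 [0.7027 0.7224] 169
-0.12 [0.7037 0.7237] 165
-0.1 [0.704  0.7241] 107
-0.08 [0.7049 0.7253] 165
0.0 [0.7077 0.7269] 125
(array([ 676.7, -304.8]), array([128.4, 289.9]), 4.34)
0.66 [-0.41113728 -0.16126547]
0.67 [-0.41491431 -0.16203549]
0.68 [-0.41849145 -0.16199021]
0.69 [-0.42194698 -0.16276745]
0.7 [-0.42501457 -0.16266561]
(array([ 481.7, -176.8]), array([100.1,  69.4]), 87.47)
```

Request:
step_arm:
  deltas:
    - [0.132,0,0.15,0.012,0.45]
    - [0.132,0,0.25,0.012,0.45]
    - [0.132,0,0.29,0.012,0.45]
    - [0.132,0,0.29,0.012,0.45]
    - [0.132,0,0.29,0.012,0.45]
  force: 30

```text
time_s: 3.58
position: [0.4824, -0.1766, 0.0662]
orientation: [0.067, 3.139, -0.0]
contact_force: [1.0, 0.7, -0.9]
width: 0.0235
```

Run:
```python
from h import *
s=readout.state();print({k:np.round(s[k],4) for k in("position","width","contact_force","orientation")})
p=camera("wrist");cv2.imwrite("pics/c_w.png",p["frame"])
p=camera("side");i=p["frame"][200:360,260:470];cv2.imwrite("pics/c_s.png",cv2.resize(i,None,fx=3.5,fy=3.5))
```

```text
{'position': array([ 0.4824, -0.1766,  0.0662]), 'width': np.float64(0.0235), 'contact_force': array([ 1.0216,  0.6998, -0.8671]), 'orientation': array([ 6.680e-02,  3.139e+00, -5.000e-04])}
```

View pics/c_w.png

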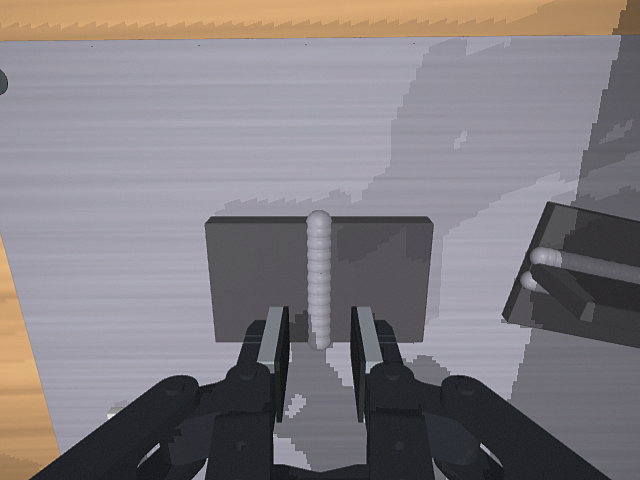

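View pics/c_s.png

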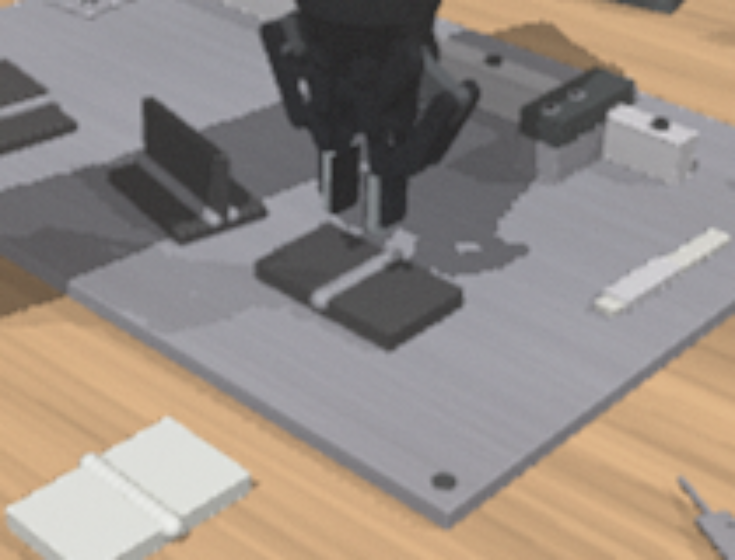

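The wrist view shows the jaws either side of the bead (column 320), which is centred and square to them. Going down to pinch it.

Request:
step_arm:
  deltas:
    - [0,0,0.045,0,0.45]
    - [0,0,0.05,0,0.45]
    - [0,0,0.053,0,0.45]
    - [0,0,0.055,0,0.45]
    - [0,0,0.055,0,0.45]

```text
time_s: 4.3
position: [0.4812, -0.1767, 0.0329]
orientation: [0.067, 3.14, -0.0]
contact_force: [-0.2, 0.7, 0.2]
width: 0.0231
```

Request:
step_arm:
  deltas:
    - [0,0,0.001,0,0.6]
    - [0,0,0.001,0,0.6]
    - [0,0,0.002,0,0.6]
    - [0,0,0.003,0,0.6]
    - [0,0,0.003,0,0.6]

```text
time_s: 4.92
position: [0.4811, -0.1767, 0.0323]
orientation: [0.067, 3.14, -0.002]
contact_force: [-3.4, 1.6, 18.0]
width: 0.0175
```

Request:
step_arm:
  deltas:
    - [0,0,-0.0005,0,1]
    - [0,0,-0.0005,0,1]
    - [0,0,-0.0005,0,1]
    - [0,0,-0.0005,0,1]
    - [0,0,-0.0005,0,1]

```text
time_s: 5.55
position: [0.4816, -0.1768, 0.0324]
orientation: [0.067, 3.139, -0.002]
contact_force: [-2.0, 1.4, 14.9]
width: 0.0086
```

Request:
step_arm:
  deltas:
    - [-0.015,0,0,0,1]
    - [-0.035,0,0,0,1]
    - [-0.055,0,0,0,1]
    - [-0.075,0,0,0,1]
    - [-0.095,0,0,0,1]

```text
time_s: 6.18
position: [0.5259, -0.1802, 0.0324]
orientation: [-0.07, -3.118, 0.005]
contact_force: [-22.4, 2.1, 36.6]
width: 0.0081
```

```bash
cat > v.py <<'E'
from h import *
import sys
n=sys.argv[1]
s=readout.state();print({k:np.round(s[k],4) for k in("time_s","position","width","contact_force","ft_torque")})
p=camera("wrist");cv2.imwrite(f"pics/{n}_w.png",p["frame"])
p=camera("side");i=p["frame"][180:340,290:500];cv2.imwrite(f"pics/{n}_s.png",cv2.resize(i,None,fx=3.5,fy=3.5))
E
python3 v.py d
```

```text
{'time_s': np.float64(6.175), 'position': array([ 0.5259, -0.1802,  0.0324]), 'width': np.float64(0.0081), 'contact_force': array([-22.4488,   2.1215,  36.5688]), 'ft_torque': array([0.2804, 5.173 , 0.0354])}
```

View pics/d_w.png

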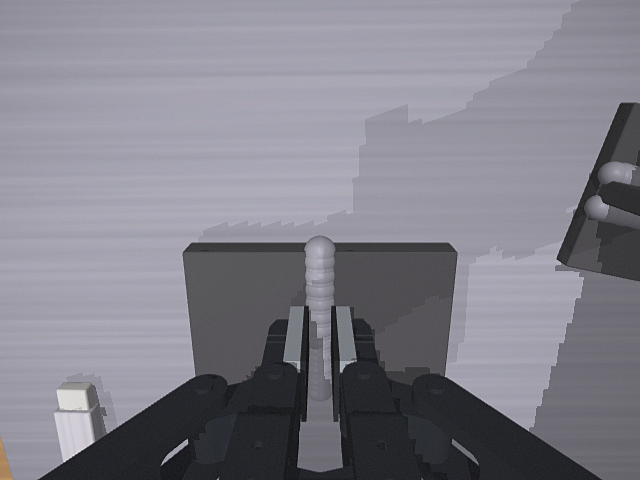

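View pics/d_s.png

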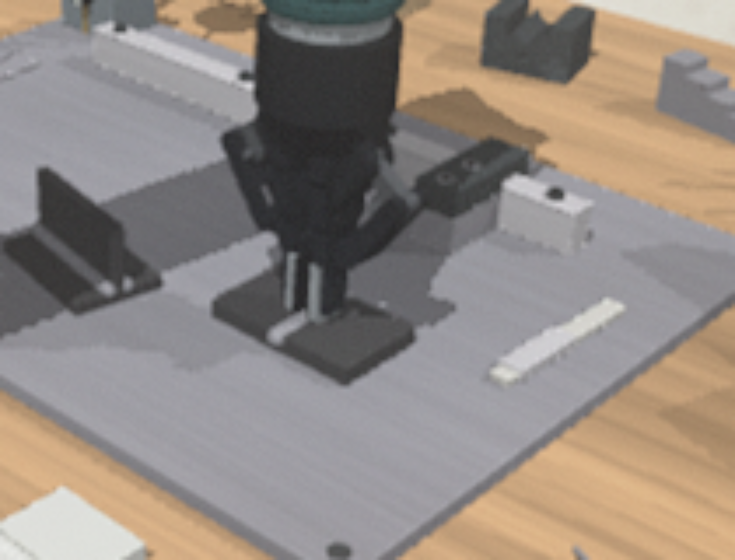

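Run:
```python
from h import *
p=camera("wrist")
for q in [(183,243),(457,243),(183,251),(457,251)]: print(q,np.round(ray_at_z(p,*q,.024)*1000,1))
s=readout.state();print(s["position"],s["contact_force"],np.round(s["orientation"],4))
```

```text
(183, 243) [ 494.1 -227.3   24. ]
(457, 243) [ 498.4 -129.5   24. ]
(183, 251) [ 497.2 -227.7   24. ]
(457, 251) [ 501.4 -129.3   24. ]
[ 0.53018784 -0.18018049  0.03238051] [-15.49950798   0.406315    28.79991733] [-0.0696 -3.1262  0.0041]
```

Request:
step_arm:
  deltas:
    - [-0.02,0,-0.001,0,1]
    - [-0.04,0,-0.001,0,1]
    - [-0.06,0.01,-0.001,0,1]
    - [-0.08,0.025,-0.001,0,1]
    - [-0.08,0.045,-0.001,0,1]

```text
time_s: 6.95
position: [0.5871, -0.158, 0.0325]
orientation: [0.071, 3.14, -0.007]
contact_force: [-1.2, -6.4, 5.8]
width: 0.008
```

Request:
step_arm:
  deltas:
    - [0,0.02,0,0,1]
    - [0,0.04,0,0,1]
    - [0,0.06,0,0,1]
    - [0,0.075,0,0,1]
    - [0,0.085,0,0,1]

```text
time_s: 7.58
position: [0.5897, -0.1063, 0.0325]
orientation: [0.07, 3.139, -0.007]
contact_force: [-0.3, -7.0, 5.4]
width: 0.0081
```

```bash
python3 v.py e
```

```text
{'time_s': np.float64(7.575), 'position': array([ 0.5897, -0.1063,  0.0325]), 'width': np.float64(0.0081), 'contact_force': array([-0.3386, -7.0115,  5.3825]), 'ft_torque': array([-1.4441,  0.1092,  0.0356])}
```

View pics/e_w.png

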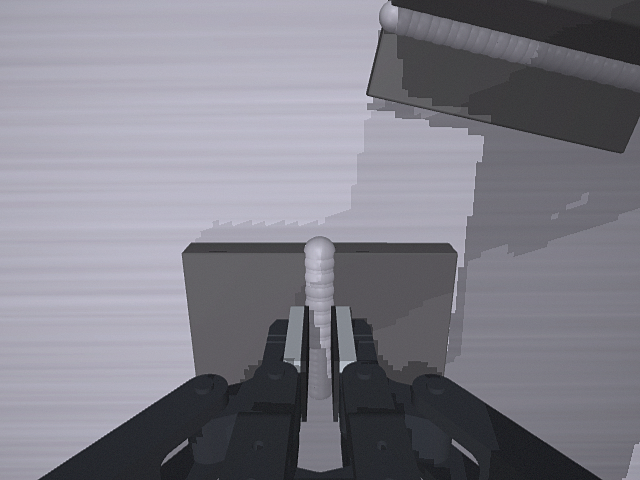

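View pics/e_s.png

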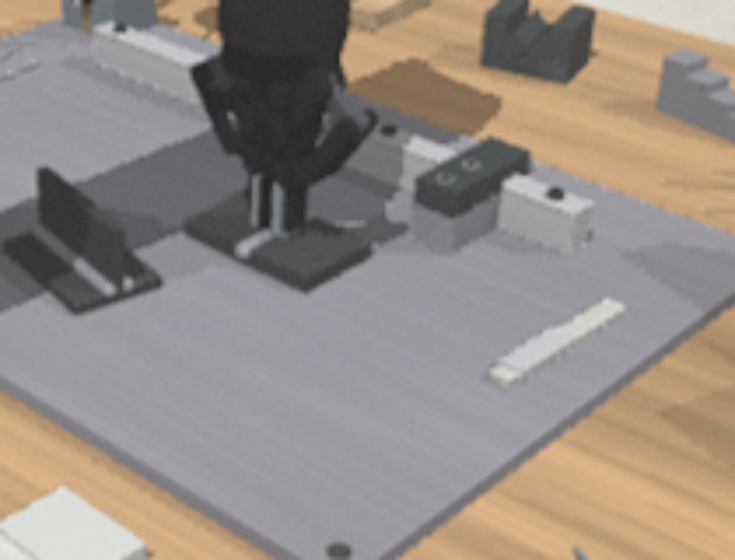

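Request:
step_arm:
  deltas:
    - [-0.02,0.006,0.0005,0,1]
    - [-0.045,0.008,0.0005,0,1]
    - [-0.07,0.008,0.0005,0,1]
    - [-0.095,0.008,0.0005,0,1]
    - [-0.115,0.008,0.0005,0,1]

```text
time_s: 8.3
position: [0.6531, -0.1019, 0.0325]
orientation: [-0.068, -3.13, 0.003]
contact_force: [-14.5, 0.4, 20.8]
width: 0.0081
```

```bash
python3 v.py f
python3 - <<'E'
from h import *
p=camera("scene");i=p["frame"][220:340,180:340];cv2.imwrite("pics/f_c.png",cv2.resize(i,None,fx=4.5,fy=4.5))
E
```

```text
{'time_s': np.float64(8.3), 'position': array([ 0.6531, -0.1019,  0.0325]), 'width': np.float64(0.0081), 'contact_force': array([-14.4878,   0.3764,  20.7977]), 'ft_torque': array([0.0576, 3.233 , 0.0348])}
```

View pics/f_c.png

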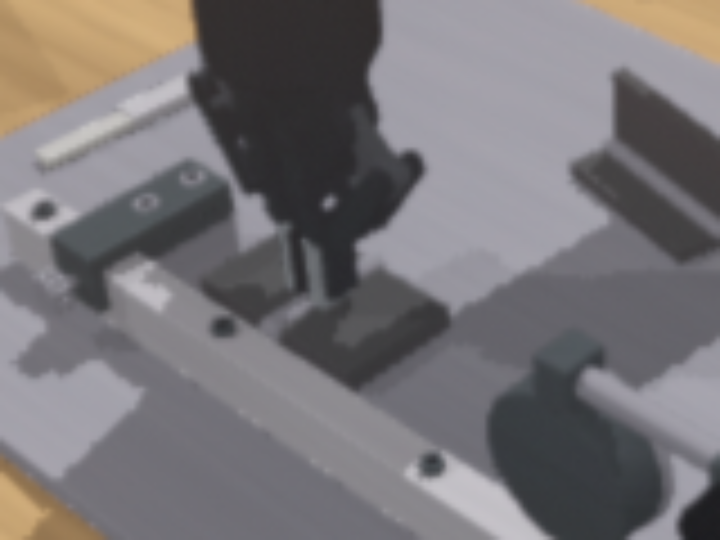

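View pics/f_s.png

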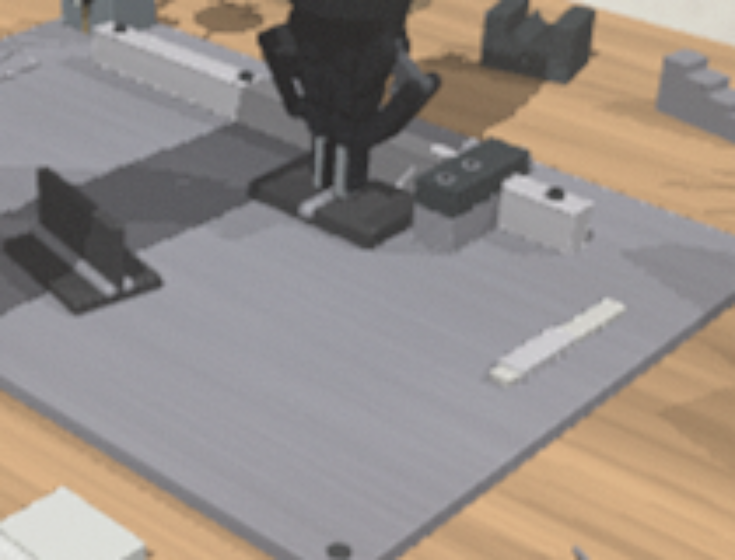

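View pics/f_w.png

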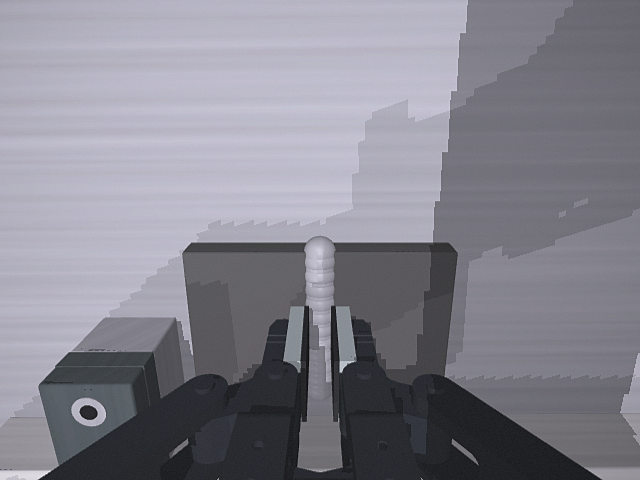

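Request:
step_arm:
  deltas:
    - [-0.005,0,0,0,1]
    - [-0.01,0,0,0,1]
    - [-0.015,0,0,0,1]
    - [-0.018,0,0,0,1]
    - [-0.018,0,0,0,1]

```text
time_s: 9.07
position: [0.6641, -0.1021, 0.0325]
orientation: [-0.068, -3.131, 0.002]
contact_force: [-13.7, 0.9, 18.8]
width: 0.0084
```

Request:
step_arm:
  deltas:
    - [0,-0.004,0,0,1]
    - [0,-0.008,0,0,1]
    - [0,-0.012,0,0,1]
    - [0,-0.014,0,0,1]
    - [0,-0.014,0,0,1]

```text
time_s: 9.7
position: [0.6674, -0.1054, 0.0325]
orientation: [-0.064, -3.138, -0.008]
contact_force: [-5.4, 5.3, 11.7]
width: 0.0086
```

Request:
step_arm:
  deltas:
    - [0,-0.003,0,0,1]
    - [0,-0.006,0,0,1]
    - [0,-0.009,0,0,1]
    - [0,-0.009,0,0,1]
    - [0,-0.009,0,0,1]

```text
time_s: 10.32
position: [0.6693, -0.1109, 0.0325]
orientation: [0.064, 3.139, 0.008]
contact_force: [-1.8, 7.3, 7.4]
width: 0.0086
```

```bash
python3 v.py g
```

```text
{'time_s': np.float64(10.325), 'position': array([ 0.6693, -0.1109,  0.0325]), 'width': np.float64(0.0086), 'contact_force': array([-1.8343,  7.3224,  7.3561]), 'ft_torque': array([ 1.5297,  0.3421, -0.0433])}
```

View pics/g_w.png

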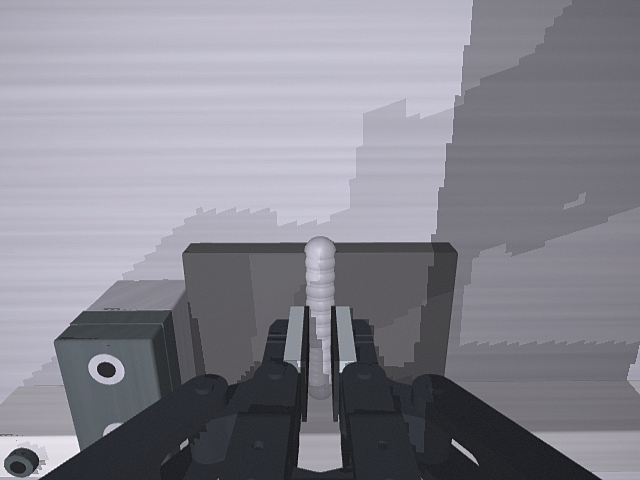

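Request:
step_arm:
  deltas:
    - [0,-0.002,0,0,1]
    - [0,-0.004,0,0,1]
    - [0,-0.006,0,0,1]
    - [0,-0.006,0,0,1]
    - [0,-0.006,0,0,1]

```text
time_s: 11.05
position: [0.6693, -0.1116, 0.0325]
orientation: [0.062, 3.139, 0.013]
contact_force: [-1.3, 10.7, 8.2]
width: 0.0081
```

Request:
step_arm:
  deltas:
    - [-0.003,0,0,0,1]
    - [-0.006,0,0,0,1]
    - [-0.009,0,0,0,1]
    - [-0.012,0,0,0,1]
    - [-0.012,0,0,0,1]

```text
time_s: 11.68
position: [0.6696, -0.1117, 0.0325]
orientation: [-0.062, -3.128, -0.013]
contact_force: [-15.9, 11.3, 22.1]
width: 0.0083
```

```bash
python3 v.py h
python3 - <<'E'
from h import *
p=camera("scene");i=p["frame"][220:340,180:340];cv2.imwrite("pics/h_c.png",cv2.resize(i,None,fx=4.5,fy=4.5,interpolation=cv2.INTER_CUBIC))
s=readout.state();print(s["contact_force"],s["position"])
E
```

```text
{'time_s': np.float64(11.675), 'position': array([ 0.6696, -0.1117,  0.0325]), 'width': np.float64(0.0083), 'contact_force': array([-15.9282,  11.2967,  22.1147]), 'ft_torque': array([ 2.587 ,  3.5703, -0.026 ])}
[-16.14198935  11.92198303  22.25199843] [ 0.66959183 -0.11162731  0.03247188]
```

View pics/h_c.png

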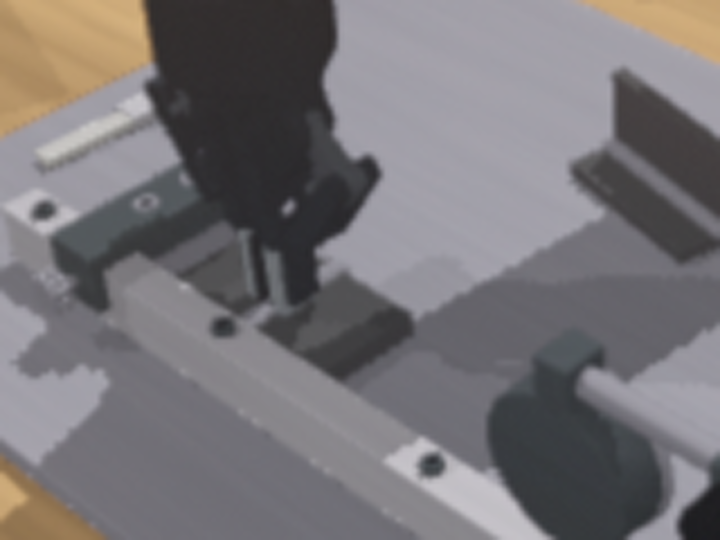

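View pics/h_w.png

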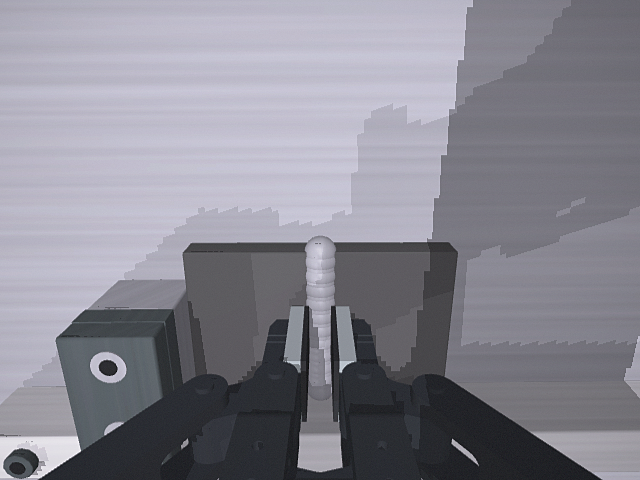

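Run:
```python
from h import *
p=camera("wrist")
f=p["frame"]
cv2.imwrite("pics/h_z.png",cv2.resize(f[300:480,400:640],None,fx=3.3,fy=3.3,interpolation=cv2.INTER_CUBIC))
w=cloud(p)
for c in (200,230,430): 
    col=w[:,c]; print(c,"back edge top",[ (r,np.round(col[r]*1000,1)) for r in range(240,258,3)])
for c in (442,450,460,500,560,620):
    print(c,[(r,np.round(w[r,c]*1000,1).tolist()) for r in range(360,440,6)])
```

```text
200 back edge top [(240, array([ 636.8, -156.2,   11.5])), (243, array([ 637.5, -155.9,   13.2])), (246, array([ 637.3, -154.8,   17.3])), (249, array([ 637.5, -154.1,   20. ])), (252, array([ 637.7, -153.4,   22.9])), (255, array([ 638.5, -153.2,   23.8]))]
230 back edge top [(240, array([ 637.2, -144.6,   11.8])), (243, array([ 637.8, -144.3,   13.7])), (246, array([ 637.8, -143.6,   17.1])), (249, array([ 638. , -143.1,   19.9])), (252, array([ 637.8, -142.3,   23.7])), (255, array([ 638.7, -142.3,   24.3]))]
430 back edge top [(240, array([640.5, -67.2,  11.6])), (243, array([640.4, -68.2,  15.6])), (246, array([641. , -68.6,  17.2])), (249, array([640.9, -69.5,  20.5])), (252, array([641.1, -70.1,  23.1])), (255, array([641.9, -70.3,  24.2]))]
442 [(360, [687.0, -63.5, 23.3]), (366, [689.7, -63.3, 23.4]), (372, [692.1, -63.4, 24.0]), (378, [660.2, -77.9, 70.0]), (384, [657.6, -79.7, 75.8]), (390, [659.0, -79.7, 76.4]), (396, [659.6, -80.1, 78.0]), (402, [659.7, -80.7, 80.1]), (408, [658.8, -81.7, 83.3]), (414, [658.8, -82.2, 85.2]), (420, [661.2, -81.9, 84.5]), (426, [663.5, -81
[... 1400 characters left out ...]
06.6, -7.8, 11.6]), (384, [707.9, -8.8, 13.9]), (390, [707.6, -11.2, 18.2]), (396, [707.5, -13.2, 22.0]), (402, [707.3, -15.3, 25.8]), (408, [707.2, -17.2, 29.3]), (414, [707.8, -18.6, 32.0]), (420, [707.9, -20.2, 35.0]), (426, [706.5, -22.9, 39.6]), (432, [707.2, -24.0, 41.8]), (438, [709.4, -24.0, 42.4])]
620 [(360, [698.4, 16.7, 11.9]), (366, [700.9, 16.7, 12.6]), (372, [705.0, 18.3, 11.2]), (378, [707.7, 18.5, 11.7]), (384, [708.2, 16.3, 15.0]), (390, [708.4, 13.9, 18.7]), (396, [707.6, 10.6, 23.3]), (402, [708.3, 9.0, 25.9]), (408, [707.6, 6.0, 30.2]), (414, [707.8, 4.1, 33.1]), (420, [708.3, 2.4, 35.7]), (426, [708.0, 0.1, 39.1]), (432, [708.6, -1.4, 41.4]), (438, [710.9, -1.3, 41.9])]
```

View pics/h_z.png

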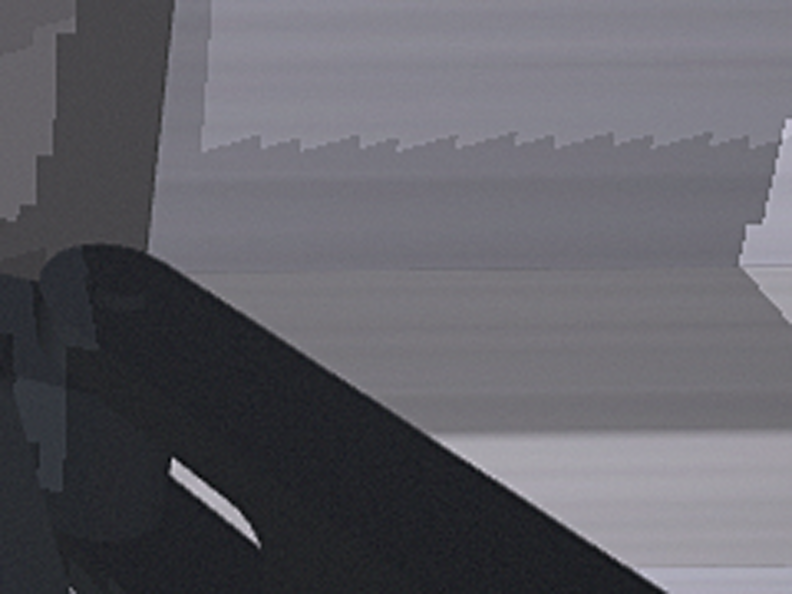

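The wrist depth puts the coupon about 4.5 mm short of the fence: back face at x=639.4 mm, fence face at about 704. Friction is holding it there, so I ease the down push and the side push and carry on.

Request:
step_arm:
  deltas:
    - [0,0.003,-0.001,-0.002,1]
    - [-0.003,0.003,-0.001,-0.002,1]
    - [-0.006,0.003,-0.001,-0.002,1]
    - [-0.008,0.003,-0.001,-0.002,1]
    - [-0.008,0.003,-0.001,-0.002,1]

```text
time_s: 12.5
position: [0.672, -0.1117, 0.0325]
orientation: [-0.054, -3.123, -0.009]
contact_force: [-19.9, 10.3, 23.8]
width: 0.0076
```

Request:
step_arm:
  deltas:
    - [-0.002,0.002,-0.0015,0,1]
    - [-0.004,0.002,-0.0015,0,1]
    - [-0.006,0.002,-0.0015,0,1]
    - [-0.006,0.002,-0.0015,0,1]
    - [-0.006,0.002,-0.0015,0,1]

```text
time_s: 13.12
position: [0.6747, -0.1118, 0.0325]
orientation: [-0.054, -3.121, -0.007]
contact_force: [-19.4, 8.1, 19.8]
width: 0.0081
```

```bash
cat > k.py <<'E'
from h import *
import sys
s=readout.state();print({k:np.round(s[k],4) for k in("time_s","position","width","contact_force","ft_torque")})
p=camera("wrist");cv2.imwrite(f"pics/{sys.argv[1]}_w.png",p["frame"]);w=cloud(p).reshape(-1,3);w=w[~np.isnan(w[:,0])]
# back face of coupon: z .015-.022, x .62-.66
b=w[(w[:,2]>.0155)&(w[:,2]<.0215)&(w[:,0]>.625)&(w[:,0]<.66)&(w[:,1]>-.157)&(w[:,1]<-.066)]
b=b[abs(b[:,1]+.11)>.012]
f=w[(w[:,2]>.018)&(w[:,2]<.038)&(w[:,0]>.695)&(w[:,0]<.72)&(w[:,1]>-.05)&(w[:,1]<.05)]
def lf(q):
    a=cv2.fitLine((q[:,:2]*1000).astype(np.float32),cv2.DIST_HUBER,0,.01,.01).ravel(); sl=a[0]/a[1]; return sl,a[2]+sl*(-110-a[3]),len(q)
sb,xb,nb=lf(b);sf,xf,nf=lf(f)
print("coupon slope deg",np.degrees(sb),"back x@-110",xb,nb,"| fence",np.degrees(sf),xf,nf,"gap mm",(xf-xb)-60)
t=w[(w[:,2]>.022)&(w[:,2]<.0252)&(w[:,0]>.645)&(w[:,0]<.69)&(w[:,1]>-.17)&(w[:,1]<-.05)]
print("top z",np.median(t[:,2]),"left half",np.median(t[t[:,1]>-.09][:,2]),"right half",np.median(t[t[:,1]<-.13][:,2]),"y range",np.percentile(t[:,1],[.5,99.5]))
for lo,hi in((.645,.655),(.66,.67),(.675,.69)):
  q=t[(t[:,0]>lo)&(t[:,0]<hi)]; print(lo,np.median(q[:,2]) if len(q) else None)
E
python3 k.py i
```

```text
{'time_s': np.float64(13.125), 'position': array([ 0.6747, -0.1118,  0.0325]), 'width': np.float64(0.0081), 'contact_force': array([-19.4228,   8.1412,  19.7602]), 'ft_torque': array([1.84  , 4.511 , 0.0271])}
coupon slope deg 1.9611293 back x@-110 644.1278 937 | fence 1.9971539 704.05414 5212 gap mm -0.07366943
top z 0.023720588041169076 left half 0.0236824240276608 right half 0.023732231938880542 y range [-0.16185558 -0.0617222 ]
0.645 0.023706626711607538
0.66 0.023732499834683736
0.675 0.02373786765983516
```

View pics/i_w.png

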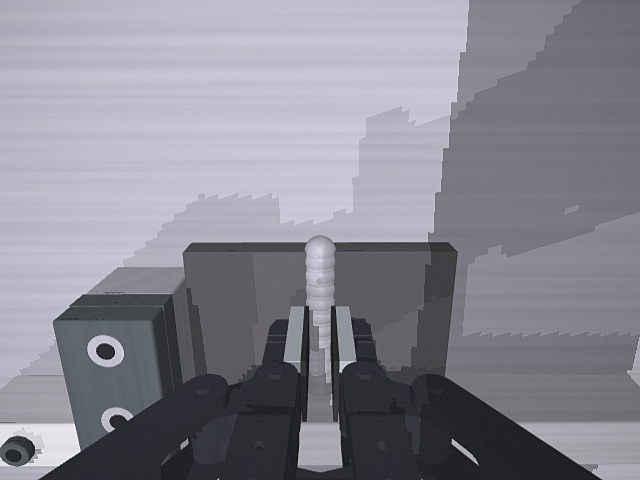

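Request:
step_arm:
  deltas:
    - [-0.002,0,0,0,1]
    - [-0.004,0,0,0,1]
    - [-0.006,0,0,0,1]
    - [-0.006,0,0,0,1]
    - [-0.006,0,0,0,1]

```text
time_s: 13.8
position: [0.6748, -0.1118, 0.0325]
orientation: [-0.054, -3.114, -0.007]
contact_force: [-27.7, 7.9, 26.1]
width: 0.0083
```

```bash
python3 k.py j
python3 - <<'E'
from h import *
p=camera("wrist");w=cloud(p).reshape(-1,3);w=w[~np.isnan(w[:,0])]
q=w[(w[:,2]>.016)&(w[:,2]<.04)&(w[:,0]>.658)&(w[:,0]<.69)&(w[:,1]>-.168)&(w[:,1]<-.156)]
print("stop face y",np.median(q[:,1]),len(q),np.percentile(q[:,1],[10,90]))
E
```

```text
{'time_s': np.float64(13.8), 'position': array([ 0.6748, -0.1118,  0.0325]), 'width': np.float64(0.0083), 'contact_force': array([-27.6773,   7.8994,  26.0933]), 'ft_torque': array([1.951 , 6.103 , 0.0237])}
coupon slope deg 1.9468787 back x@-110 644.13513 928 | fence 1.9638374 704.1195 5189 gap mm -0.015625
top z 0.023723377252264016 left half 0.023667069004080388 right half 0.023749350114761744 y range [-0.16176974 -0.06171339]
0.645 0.02370245328714905
0.66 0.0237320275395873
0.675 0.023736884014764214
stop face y -0.16098755549961724 2260 [-0.1617711  -0.15715746]
```

Request:
step_arm:
  deltas:
    - [-0.002,-0.002,0,0,1]
    - [-0.004,-0.003,0,0,1]
    - [-0.005,-0.003,0,0,1]
    - [-0.005,-0.003,0,0,1]
    - [-0.005,-0.003,0,0,1]

```text
time_s: 14.52
position: [0.6749, -0.1119, 0.0325]
orientation: [-0.053, -3.107, -0.01]
contact_force: [-34.9, 11.1, 32.6]
width: 0.0082
```

Request:
step_arm:
  deltas:
    - [0,0,0,0,1]
    - [0,0,0,0,1]
    - [0,0,0,0,1]
    - [0,0,0,0,1]

```text
time_s: 15.02
position: [0.6749, -0.1119, 0.0325]
orientation: [-0.053, -3.107, -0.01]
contact_force: [-33.8, 11.7, 32.3]
width: 0.008
```

```bash
python3 k.py k
python3 - <<'E'
from h import *
for n in("scene","side"):
    p=camera(n);cv2.imwrite(f"pics/k_{n}.png",p["frame"])
    for nm,near in [("tee_c",(.495,-.03)),("lap_c",(.48,.13))]:
        for s,pts in top(p,nm,.015,.08,near,.08)[:1]:
            t=pts[(pts[:,2]>.020)&(pts[:,2]<.032)];print(n,nm,rect(t))
E
```

```text
{'time_s': np.float64(15.025), 'position': array([ 0.6749, -0.1119,  0.0325]), 'width': np.float64(0.008), 'contact_force': array([-33.7642,  11.6679,  32.2588]), 'ft_torque': array([ 2.5687,  7.4223, -0.0245])}
coupon slope deg 1.9507354 back x@-110 644.1421 900 | fence 1.9582369 704.1218 5161 gap mm -0.020263672
top z 0.023711480688824137 left half 0.023660989965784328 right half 0.023734800570974598 y range [-0.1617014  -0.06174694]
0.645 0.02369449556019452
0.66 0.023692965870285677
0.675 0.02374210995085061
scene tee_c (array([491.9, -36. ]), array([93.5, 60.2]), 74.12)
scene lap_c (array([485.1, 130. ]), array([97.7, 63.8]), 80.29)
side tee_c (array([487.9, -36.4]), array([92.3, 61.2]), 75.78)
side lap_c (array([481.7, 132.1]), array([100.1,  62.3]), 78.9)
```

View pics/k_scene.png

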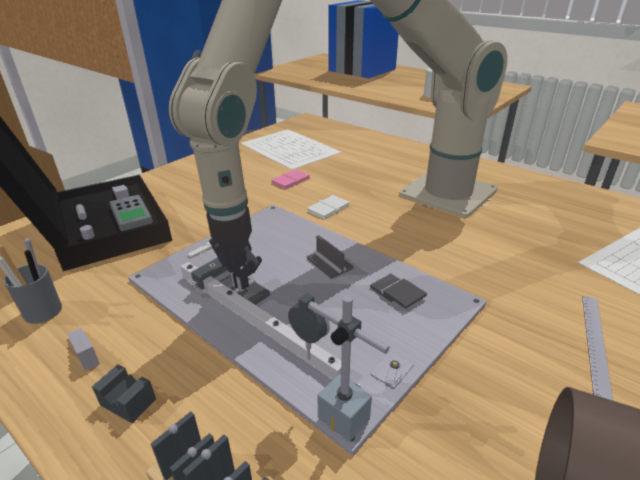

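View pics/k_side.png

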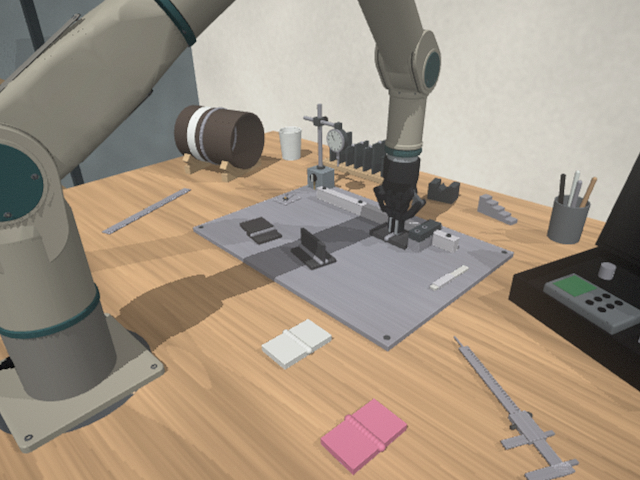

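The pictures show the coupon in the corner, at about (258,290) in scene and (390,235) in side, with the other pieces where they were. Forces are steady, so I am handing in.

Run:
```python
from h import *
print(workorder.close_job())
s=readout.state();print(s["time_s"],s["contact_force"],s["position"])
```

```text
the job is handed in; nothing more can be done
None
the job is handed in; nothing more can be done
```

The coupon is in the corner and the arm is still pushing it there; I handed the job in at about 15 s. I pinched the weld bead lightly and slid the coupon over the plate, round the stop. I then pushed it against the stop, and after that against the fence and down.

My last checks before handing in:

| Check | Result |
|---|---|
| Gap to the fence | 0.0 mm, long side parallel to it (1.95° against 1.96°) |
| End at the stop | coupon end at y = -161.7 mm, stop face measured at -161.0 to -161.8 mm |
| Coupon flat on the plate | top at z = 23.7 mm, level over its whole face |
| Steady push | about 34 N on the fence side, 12 N towards the stop, 32 N down |
| T-joint and lap-joint coupons | same place as at the start, within measuring scatter of about 1–2 mm |

- **Fence force:** some of the 34 N goes into friction with the plate, so the fence itself takes less than that.
- **Not measured:** I compared the gauge and the marking stick with the starting pictures only by eye, and they look unmoved.
- **Snag on the way:** the coupon stuck about 4.5 mm short of the fence. I eased the down and side pushes and it slid home.

No check failed at the end. I could not read the forces after handing in.

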